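Find the high spot of a turntable rim

ROBOT

A 6-joint arm with a two-finger parallel gripper is mounted at the origin on the work surface. World frame = base frame: x ahead of the robot, y to its left, z up, the work surface at z = 0. Lengths are in mm, angles in rad, forces in N, time in s.
With the tool pointing down it reaches from about 350 to 875 mm from the base axis. Payload 4.2 kg.
Tool frame: the origin (TCP) lies at the very end of the fingers, on their centre line; the grasp point (between the pads) lies 19 mm behind it; z points along the fingers, y is the line along which they close (so a half turn about z gives the same grasp; the last joint's range is limited). The gripper opens to 85 mm and grips with 20 to 120 N. Pads are 22 mm wide; open, the fingers measure 114 mm over their backs; the gripper's body (76 mm by 85 mm) begins 54 mm behind the grasp point. The pads swing forward as they close: fully open they stand 13 mm farther back than shut.
Start: joints at [1.575, 0.385, 0.008, 0, -1.194, -0.259], TCP at [157.501, 604.808, 202.712] pointing down, gripper open.
Joint ranges: [-3.14, 3.14], [-1.21, 2.06], [-1.07, 1.41], [-3.16, 2.05], [-2.99, -0.16], [-3.1, 3.1]. Speed limits (rad/s): [2.79, 2.79, 3.14, 3.14, 3.14, 3.14].

INTERFACE

Orientations are given as a unit quaternion [x, y, z, w].
In Python, from bench import arm, optics gives the robot as it stands. The module is installed in compiled form; this text tells all that it offers.
- The arm moves only by the tool step_arm, never from a script. Its argument "motion" is a list of rows, each an object with "dr": the turn, a rotation vector about the tool's x, y, z in units of 8 degrees (1.0 is 8 degrees), a list of three; "slide": the shift along the tool's x, y, z in mm, a list of three; "jaw": the finger opening in mm, from 0 to 85.4. A call has exactly 8 rows; each row is the pose to reach, as a shift and turn from the pose commanded when the call began, along the tool's axes at that moment; what a row does not reach only later rows make up. A row lasts 1/8 s, in which the tool goes at most 62.5 mm and 10.7 degrees, less where a joint would pass 70% of its speed; a pose out of reach is approached as far as the arm can. A call with a gripper value outside its range is refused whole. The fingers move at their own pace and stop on an object; the grip force is fixed at half the most. Time passes only in rows, so rows that repeat a pose let the fingers close, or fill a call up. It gives the time, the measured TCP pose, the force, the opening and the grip force at its end, in the units of the state.
- arm.read_state(): the state, without advancing time (a new reading comes with each control period).
- optics.get_image(name): name is "scene" or "top"; returns the picture (384x512x3 uint8, blue, green, red); there is no depth.
- optics.camera_info(name): a dict with "camera_matrix" (3x3 intrinsics, pixels), "k1" (the pictures are not rectified: a ray, as slopes to the right and down, at radius r is drawn at 1 + k1 r^2 times it, then the intrinsics apply), "view" (4x4, takes a point from world to camera coordinates). Camera axes: x right, y up, looking along -z (the intrinsics and any distortion apply to the point x, -y, -z); pixel columns grow to the right and rows downward; lengths in mm; the calibration is good to about 2 mm. A picture is of the moment at which its call begins. camera_info takes no time and is no camera call.
- arm.job_done(): hands the job in; it is judged then, once.
The state is a dict: "clock": time; "joints": joint angles; "joint_vel": joint speeds; "joint_efforts": joint torques, N m; "position": TCP position; "ee_rot": TCP orientation; "contact_force": force on the tool from outside, world axes, zero at the start; "wrist_torque": the same for the moment, N m; "gripper_width": finger opening in mm; "grasp_force": force on a finger pad.
Only numpy, scipy, OpenCV 4.12 (cv2) and the standard library are available. Lean on these libraries where they do the work, as an engineer would, in place of code of your own. Each camera call takes 0.05 s, during which the arm holds its last target. There are 200 camera calls.

TASK

The rim of this snack turntable has one high spot. Push the pointer's orange tab gently all the way in so that the sprung red pointer rides on the rim, then turn the turntable slowly by its black finger post, feeling for the place where the pointer drags hardest, and leave it stopped with the high spot right at the pointer. Leave the pointer in, and keep everything on the turntable and the counter standing where it is.

Things in the scene. Friction and masses are not known exactly. Their poses are not given: they have to be found in the camera images.
- platter: Steel turntable platter, 236 mm across, top face 37 mm above the counter, with an aluminium rim ring below it (radius 125 mm, z 22 to 34 mm). Origin on the turning axis at counter height, z up; its -y axis points to the finger post. Turns either way without limit and stays where it is left (bearing drag about 0.3 N at the post, damping 0.02 N m s/rad).
- foot: Fixed round foot under the platter, origin on the turning axis at counter height. The rim above it has one smooth high spot, 4 mm high and about 48 degrees long, within about 92 degrees either side of the post, not measured; it starts over 40 degrees from the pointer. With the pointer in, turning takes about 1.6 N at the post on the plain rim, rising to about 7.5 N with the high spot at the pointer, either way round (friction, felt while it moves).
- post (a point): Black upright finger post fixed on the platter, 18 mm diameter, 100 mm from the axis, from 37 to 120 mm above the counter; this point is on its centre line 105 mm above the counter. Everything else riding on the platter is under 80 mm high (counter to top) and within 95 mm of the axis, so fingers that stay above 85 mm clear it.
- stand: Grey pointer stand fixed to the counter beside the turntable; origin at counter height on the pointer's line, 155 mm from the platter axis. Its -y axis points at the platter axis, the direction in which the pointer slides in. The foot is 56 mm wide and reaches from 4 mm in front to 74 mm behind the origin, at most 20 mm high.
- tab (a point): Upright orange tab of the pointer's slide, 24 mm wide across the slide, 10 mm thick along it, from 38 to 88 mm above the counter; this point is at its centre 75 mm above the counter. It starts about 166 mm from the platter axis and ends 151 mm from it.
- carriage (a joint): Pointer slide: 0 m drawn back, 0.015 m fully in against its stop. About 11 N of friction, so it stays where it is left; fully in, the red spring pointer (1.6 N/mm) presses on the plain rim with about 1.3 N and on the high spot with about 6.9 N.
- cup_a: Closed green plastic snack cup, 50 mm across, 39 mm high, loose on the platter; origin under its centre.
- cup_b: As cup_a.
- cup_c: As cup_a.
- ramekin: Matte grey ceramic ramekin, 60 mm across, 36 mm high, loose on the platter; origin under its centre.
- jar: Clear acrylic jar with a steel lid, 88 mm across, 116 mm high, on the counter; bystander.
- tray: Bamboo tray 130 x 200 x 22 mm on the counter; bystander.
- mug: White mug, 80 mm across, 90 mm high, on the counter; bystander.
Not all that is in view belongs to the job. Leave any blue or purple look-alike of the stand alone.

How it is judged:
By the outcome, as a careful person would: the job done as asked, in the order asked, and still so for the second after the job is handed in, with the robot touching nothing.
It also fails if it takes over 72 s, if anything falls off the work surface, if the arm or the gripper's body presses on something with over 40 N, if the wrist force passes 120 N, or if a joint passes its speed limit or range.

## Working session

There is one attempt and no reset: what is moved stays moved. The work goes in short steps, Python scripts to look and compute and a tool call to move; the robot and the scene stay as the last step left them, time stands still between calls to the robot, and variables do not carry over. Pictures are saved under pics/ and viewed, at most 10 in all, crops included, and the job is handed in when it is done.

Besides the shell and the picture viewer there is one more tool, called after "Emit:" as a command line: name --argument value ..., lists and objects as JSON in quotes. step_arm: Moves the arm, as the interface text tells. Its arguments: {"type":"object","properties":{"motion":{"type":"array","items":{"type":"object","properties":{"dr":{"type":"array","items":{"type":"number"}},"slide":{"type":"array","items":{"type":"number"}},"jaw":{"type":"number"}}}}},"required":["motion"]}

```bash
mkdir -p pics
python3 - <<'E'
from bench import arm, optics
import cv2
s=arm.read_state(); print(s)
for n in("scene","top"):
    cv2.imwrite(f"pics/{n}0.png",optics.get_image(n)); print(optics.camera_info(n))
E
```

```text
{'clock': 0.0, 'joints': array([ 1.57466936e+00,  3.85522282e-01,  6.63499303e-03, -5.07622092e-04,
       -1.19397654e+00, -2.58591180e-01]), 'joint_vel': array([-1.61565576e-03, -7.21949216e-04,  1.44144403e-03,  6.95209586e-05,
        3.32929196e-04,  6.59062432e-04]), 'joint_efforts': array([-6.30422733e-05, -3.92282724e+01,  1.88398755e+01,  4.18608651e+00,
       -4.68423881e-03,  4.50082553e-06]), 'position': array([157.30698583, 604.22052572, 201.64463173]), 'ee_rot': array([ 9.91888334e-01, -1.27107861e-01, -9.86061686e-05,  1.05573179e-03]), 'contact_force': array([-0.22573659, -0.50746449,  0.17672052]), 'wrist_torque': array([ 0.01038281, -0.04162258,  0.00734083]), 'grasp_force': 0.0, 'gripper_width': 85.2810323158181}
{'camera_matrix': array([[466.36277493,   0.        , 254.23160314],
       [  0.        , 466.36277493, 194.70065563],
       [  0.        ,   0.        ,   1.        ]]), 'k1': 0.04262406969994473, 'view': array([[ 2.70759027e-01,  9.62645338e-01,  1.87136144e-03,
        -1.54786237e+02],
       [-6.44795145e-01,  1.79914558e-01,  7.42879515e-01,
         2.96279384e+02],
       [ 7.14792816e-01, -2.02347980e-01,  6.69422531e-01,
        -1.79528660e+03],
       [ 0.00000000e+00,  0.00000000e+00,  0.00000000e+00,
         1.00000000e+00]])}
{'camera_matrix': array([[445.39188983,   0.        , 253.68001334],
       [  0.        , 445.39188983, 192.32845484],
       [  0.        ,   0.        ,   1.        ]]), 'k1': 0.04376991785611227, 'view': array([[-1.46683377e-02, -9.99730411e-01, -1.79985012e-02,
         2.96860502e+01],
       [ 9.96925605e-01, -1.60080644e-02,  7.67012370e-02,
        -5.92699664e+02],
       [-7.69686803e-02, -1.68180870e-02,  9.96891656e-01,
        -1.45625933e+03],
       [ 0.00000000e+00,  0.00000000e+00,  0.00000000e+00,
         1.00000000e+00]])}
```

View pics/scene0.png

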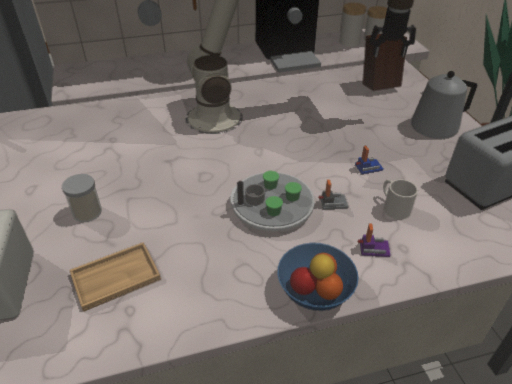

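View pics/top0.png

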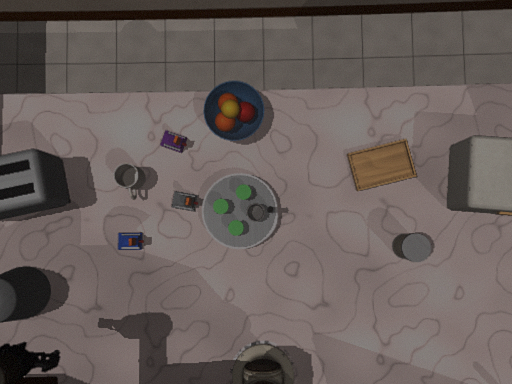

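The scene shows the platter at (272,202) and a grey stand at (333,200). In the top view the platter is at (241,211) and the post at about (275,210).

Things that could be taken for the stand, in top-view pixels: grey (185,201), blue (131,241) and purple (174,141). I choose grey, and will check it in a crop.

```bash
python3 - <<'E'
import cv2,numpy as np
a=cv2.imread("pics/top0.png")[160:260,160:300]; b=cv2.imread("pics/scene0.png")[160:240,220:360]
a=cv2.resize(a,None,fx=5,fy=5,interpolation=cv2.INTER_CUBIC);b=cv2.resize(b,None,fx=5,fy=5,interpolation=cv2.INTER_CUBIC)
cv2.imwrite("pics/c1.png",a);cv2.imwrite("pics/c2.png",b)
E
cat > h.py <<'E'
import numpy as np,cv2
from bench import arm,optics
from scipy.spatial.transform import Rotation as R
def pix(n,p,z):
    c=optics.camera_info(n);K=c["camera_matrix"];V=c["view"]
    d=(np.array(p,float)-K[:2,2])/K[0,0]
    u=d.copy()
    for _ in range(20): u=d/(1+c["k1"]*(u@u))
    r=V[:3,:3].T@np.array([u[0],-u[1],-1]); o=-V[:3,:3].T@V[:3,3]
    return o+r*(z-o[2])/r[2]
def proj(n,P):
    c=optics.camera_info(n);K=c["camera_matrix"];V=c["view"]
    q=V[:3,:3]@np.array(P,float)+V[:3,3];u=np.array([q[0],-q[1]])/-q[2]
    return u*(1+c["k1"]*(u@u))*K[0,0]+K[:2,2]
E
```

```text
(no output)
```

View pics/c1.png

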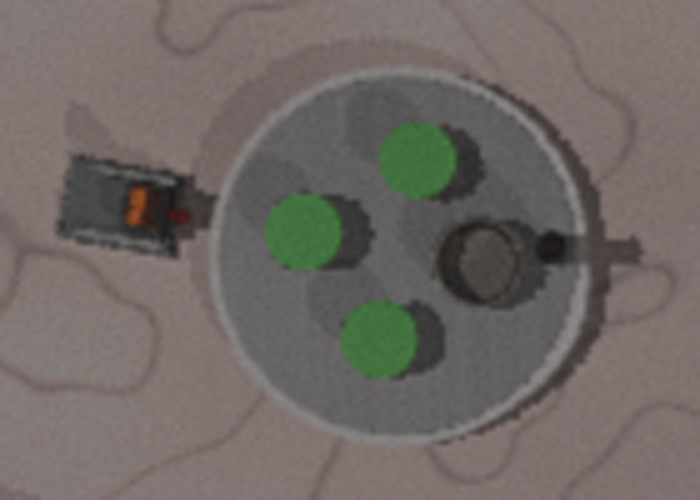

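View pics/c2.png

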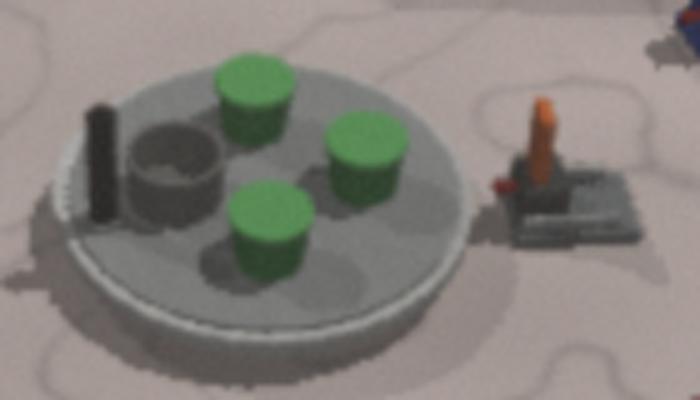

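The crop confirms the grey stand with an orange tab at (141,206). The platter centre is at crop (400,255) and the post top at (553,246). In the scene crop the tab top is at (543,103) and the post top at (102,108).

Run:
```python
from h import *
f=lambda x,y,ox,oy:((x+.5)/5-.5+ox,(y+.5)/5-.5+oy)
T=lambda x,y,z:pix("top",f(x,y,160,160),z)
S=lambda x,y,z:pix("scene",f(x,y,220,160),z)
c=T(399,255,34); print("centre",c)
for a in((213,255),(585,255),(400,68),(400,442)): print(np.linalg.norm(T(*a,34)-c))
t=T(141,206,88);p=T(553,246,120);print("tab",t,S(543,103,88),"post",p,S(102,108,120))
for q in(t,p):
  d=(q-c)[:2];print(np.linalg.norm(d),np.degrees(np.arctan2(d[1],d[0])))
st=[T(*a,20) for a in((75,155),(60,235))];fr=[T(*a,20) for a in((190,178),(176,256))]
d=(sum(fr)-sum(st))[:2];print("stand axis",np.degrees(np.arctan2(-d[1],-d[0])))
print(arm.read_state()["ee_rot"],R.from_quat(arm.read_state()["ee_rot"]).as_matrix())
```

```text
centre [532.74934726  68.22727222  34.        ]
122.48847347658256
122.2062014968824
123.73401612969661
122.04458429786449
tab [564.44922342 229.10335624  88.        ] [558.7391186  231.20808587  88.        ] post [533.70884902 -31.38569323 120.        ] [529.50606454 -30.53994162 120.        ]
163.96949886468627 78.85294027569756
99.61758644486135 -89.44812704808625
stand axis 78.320047331081
[ 9.91883799e-01 -1.27144139e-01 -6.06874834e-05  9.45337328e-04] [[ 9.67668728e-01 -2.52224309e-01 -3.60778065e-04]
 [-2.52224538e-01 -9.67666948e-01 -1.85989744e-03]
 [ 1.19998338e-04  1.89076168e-03 -9.99998205e-01]]
```

Emit:
step_arm --motion '[{"slide": [52,24,0],"dr": [0,0,1.2],"jaw": 0},{"slide": [104,49,0],"dr": [0,0,2.4],"jaw": 0},{"slide": [156,74,0],"dr": [0,0,3.6],"jaw": 0},{"slide": [208,98,0],"dr": [0,0,4.8],"jaw": 0},{"slide": [260,123,0],"dr": [0,0,6.0],"jaw": 0},{"slide": [312,147,0],"dr": [0,0,7.2],"jaw": 0},{"slide": [364,172,0],"dr": [0,0,8.4],"jaw": 0},{"slide": [414,196,0],"dr": [0,0,9.4],"jaw": 0}]'

```text
clock: 1.1
position: [509.8, 309.3, 202.3]
ee_rot: [-0.707, 0.708, 0.0, -0.0]
contact_force: [0.3, 0.5, -0.6]
gripper_width: 0.0
grasp_force: 0.0
```

```bash
cat >> h.py <<'E'
C=np.array([532.5,68.])
def to(P,psi):
    s=arm.read_state();M=R.from_quat(s["ee_rot"]).as_matrix();p=s["position"]
    T=np.array([[np.cos(psi),np.sin(psi),0],[np.sin(psi),-np.cos(psi),0],[0,0,-1]])
    print("t",s["clock"],"pos",p.round(1),"q",s["joints"].round(2),"F",s["contact_force"].round(1),"w",s["gripper_width"])
    print("slide",(M.T@(np.array(P)-p)).round(1),"dr",(np.degrees(R.from_matrix(M.T@T).as_rotvec())/8).round(2))
E
python3 - <<'E'
from h import *
a=np.radians(78.7);to([*(C+196*np.array([np.cos(a),np.sin(a)])),64],a-np.pi)
E
```

```text
t 1.1 pos [509.8 309.3 202.3] q [ 0.82  0.34 -0.07 -0.   -1.17 -0.82] F [ 0.3  0.5 -0.6] w 0.0068726983063319555
slide [ 48.9 -61.3 138.3] dr [ 0.  -0.   1.4]
```

Emit:
step_arm --motion '[{"slide": [15,-20,20],"dr": [0,0,0.5],"jaw": 0},{"slide": [32,-40,40],"dr": [0,0,1.0],"jaw": 0},{"slide": [49,-61,60],"dr": [0,0,1.4],"jaw": 0},{"slide": [49,-61,85],"dr": [0,0,1.4],"jaw": 0},{"slide": [49,-61,110],"dr": [0,0,1.4],"jaw": 0},{"slide": [49,-61,130],"dr": [0,0,1.4],"jaw": 0},{"slide": [49,-61,138],"dr": [0,0,1.4],"jaw": 0},{"slide": [49,-61,138],"dr": [0,0,1.4],"jaw": 0}]'

```text
clock: 2.1
position: [569.7, 261.9, 64.2]
ee_rot: [-0.636, 0.772, -0.0, -0.001]
contact_force: [0.3, 1.1, 1.1]
gripper_width: 0.3
grasp_force: 0.0
```

Run:
```python
from h import *
a=np.radians(78.7);to([*(C+167*np.array([np.cos(a),np.sin(a)])),64],a-np.pi)
im=optics.get_image("top")[160:260,160:300];im2=optics.get_image("scene")[160:240,220:360]
im=cv2.resize(im,None,fx=4,fy=4,interpolation=2);im2=cv2.resize(im2,None,fx=4,fy=4,interpolation=2)
cv2.imwrite("pics/d.png",np.vstack([im[:300],im2[:300]])[:600])
```

```text
t 2.1 pos [569.7 261.9  64.2] q [ 0.69  0.51 -0.16  0.   -0.9  -0.88] F [0.3 1.1 1.1] w 0.3126837209602973
slide [30.4 -1.3  0.3] dr [ 0.01 -0.01  0.04]
```

View pics/d.png

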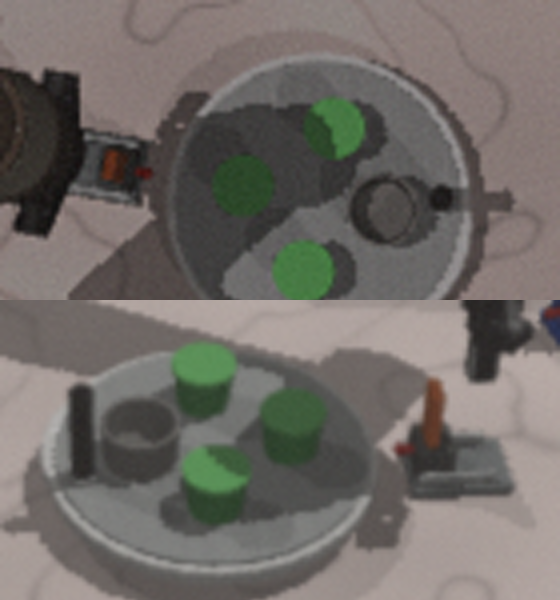

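The tip sits behind the grey stand's tab on the radial line, with the tab at (433,380) and the tip at (485,375) in the lower half. I'll push slowly.

Emit:
step_arm --motion '[{"slide": [5,-1,0],"jaw": 0},{"slide": [10,-1,0],"jaw": 0},{"slide": [12,-1,0],"jaw": 0},{"slide": [14,-1,0],"jaw": 0},{"slide": [16,-1,0],"jaw": 0},{"slide": [18,-1,0],"jaw": 0},{"slide": [20,-1,0],"jaw": 0},{"slide": [22,-1,0],"jaw": 0}]'

```text
$.motion[0]: bad value
```

Emit:
step_arm --motion '[{"slide": [5,-1,0],"dr": [0,0,0],"jaw": 0},{"slide": [10,-1,0],"dr": [0,0,0],"jaw": 0},{"slide": [12,-1,0],"dr": [0,0,0],"jaw": 0},{"slide": [14,-1,0],"dr": [0,0,0],"jaw": 0},{"slide": [16,-1,0],"dr": [0,0,0],"jaw": 0},{"slide": [18,-1,0],"dr": [0,0,0],"jaw": 0},{"slide": [20,-1,0],"dr": [0,0,0],"jaw": 0},{"slide": [22,-1,0],"dr": [0,0,0],"jaw": 0}]'

```text
clock: 3.2
position: [566.7, 240.1, 64.7]
ee_rot: [-0.636, 0.772, -0.0, -0.0]
contact_force: [-0.2, -0.2, 0.8]
gripper_width: 0.1
grasp_force: 0.0
```

Emit:
step_arm --motion '[{"slide": [1,0,0],"dr": [0,0,0],"jaw": 0},{"slide": [2,0,0],"dr": [0,0,0],"jaw": 0},{"slide": [3,0,0],"dr": [0,0,0],"jaw": 0},{"slide": [4,0,0],"dr": [0,0,0],"jaw": 0},{"slide": [5,0,0],"dr": [0,0,0],"jaw": 0},{"slide": [6,0,0],"dr": [0,0,0],"jaw": 0},{"slide": [7,0,0],"dr": [0,0,0],"jaw": 0},{"slide": [8,0,0],"dr": [0,0,0],"jaw": 0}]'

```text
clock: 4.2
position: [565.2, 232.3, 64.7]
ee_rot: [-0.636, 0.772, -0.0, -0.0]
contact_force: [0.2, -0.9, -0.8]
gripper_width: -0.2
grasp_force: 0.0
```

Run:
```python
from h import *
print(arm.read_state()["contact_force"])
im=optics.get_image("top")[160:240,130:270];im2=optics.get_image("scene")[150:220,260:400]
im=cv2.resize(im,None,fx=4,fy=4,interpolation=2);im2=cv2.resize(im2,None,fx=4,fy=4,interpolation=2)
cv2.imwrite("pics/e.png",np.vstack([im,im2]))
for n in("top","scene"): print(n,proj(n,[565.2,232.3,64.7]))
```

```text
[ 0.19515986 -0.85297244 -0.81836389]
top [188.00523368 201.00018177]
scene [328.52721445 187.43823724]
```

View pics/e.png

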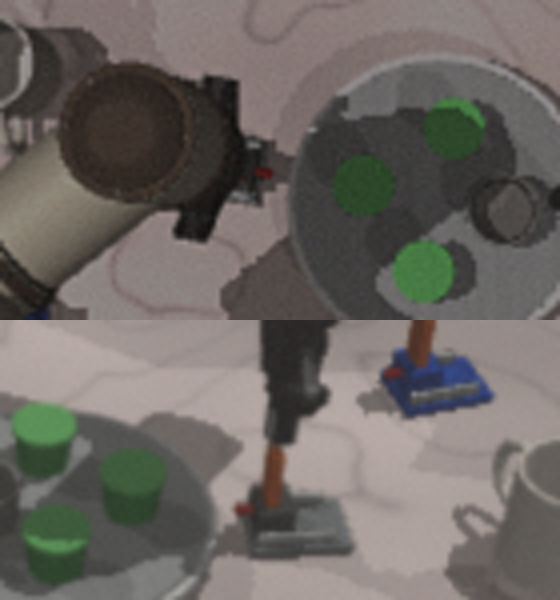

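Run:
```python
from h import *
for z in(64.7,75,85,95): print(z,proj("scene",[569.7,261.9,z]),proj("scene",[565.2,232.3,z]),proj("top",[565.2,232.3,z]))
a=np.radians(78.7)
for r in (164,169):
  P=C+r*np.array([np.cos(a),np.sin(a)]);print(r,proj("scene",[*P,88]),proj("scene",[*P,38]),proj("top",[*P,88]))
im=optics.get_image("scene")
hsv=cv2.cvtColor(im,cv2.COLOR_BGR2HSV)
np.set_printoptions(linewidth=250)
g=im.sum(2)//3
print("cols 322..342");
for r in range(172,196): print(r,g[r,322:342],"|",(hsv[r,322:342,1]>110).astype(int))
```

```text
64.7 [338.32996004 186.64057075] [328.52721445 187.43823724] [188.00523368 201.00018177]
75 [338.75532593 184.03113748] [328.90421531 184.82839477] [187.47448736 200.81613092]
85 [339.17260117 181.47268078] [329.27404843 182.26950847] [186.95182639 200.63488813]
95 [339.5941808  178.88918166] [329.64769955 179.68554709] [186.42174463 200.45107633]
164 [328.21387868 181.58316714] [326.42380616 194.17088134] [187.88871636 200.74012436]
169 [329.88929691 181.50053579] [328.05956242 194.08822114] [186.3452547  200.45673951]
cols 322..342
172 [169 168 168 162 131  70  59  48  42  42  40  40  38  43  43  42  56  98 150 163] | [0 0 0 0 0 0 0 0 0 0 0 0 0 0 0 0 0 0 0 0]
173 [167 170 169 162 129  76  65  39  41  45  46  42  44  50  58  65 101 153 167 170] | [0 0 0 0 0 0 0 0 0 0 0 0 0 0 0 0 0 0 0 0]
174 [169 169 168 159 116  73  70  48  41  41  43  45  65 101 120 129 153 167 169 171] | [0 0 0 0 0 0 0 0 0 0 0 0 0 0 0 0 0 0 0 0]
175 [169 168 170 154  95  68  69  48  40  39  44  52  89 137 149 155 160 164 166 169] | [0 0 0 0 0 0 0 0 0 0 0 0 0 0 0 0 0 0 0 0]
176 [168 166 165 148  89  70  66  45  44
[... 1859 characters left out ...]
4 166] | [0 0 0 0 1 1 1 1 0 0 0 0 0 0 0 0 0 0 0 0]
191 [128  94  84  73  62  61  66  69  75  98 132 157 161 161 163 163 164 163 164 164] | [0 0 0 0 1 1 1 1 0 0 0 0 0 0 0 0 0 0 0 0]
192 [106  65  61  57  62  64  65  69  69  86 118 147 147 138 139 153 154 151 148 158] | [0 0 0 0 1 1 1 1 0 0 0 0 0 0 0 0 0 0 0 0]
193 [ 87  51  56  57  60  65  64  69  68  73  98 126 129 127 128 133 133 138 135 144] | [0 0 0 0 1 1 1 1 0 0 0 0 0 0 0 0 0 0 0 0]
194 [ 76  54  51  56  61  64  66  68  68  71  76  93  92  93  94  92  92  98 104 116] | [0 0 0 0 1 1 1 1 0 0 0 0 0 0 0 0 0 0 0 0]
195 [ 65  50  53  56  57  65  67  66  68  64  68  72  73  75  75  75  77  79  86 100] | [0 0 0 0 0 1 1 1 0 0 0 0 0 0 0 0 0 0 0 0]
```

The tab hasn't moved. In the scene picture the fingertips end at row 181, which is z≈90 and not the 64 reported, so they are passing over the tab. I'll back off, go lower (still clear of the 20 mm foot) and check the tip row.

Emit:
step_arm --motion '[{"slide": [-10,0,0],"dr": [0,0,0],"jaw": 0},{"slide": [-20,0,0],"dr": [0,0,0],"jaw": 0},{"slide": [-30,0,0],"dr": [0,0,0],"jaw": 0},{"slide": [-30,0,8],"dr": [0,0,0],"jaw": 0},{"slide": [-30,0,16],"dr": [0,0,0],"jaw": 0},{"slide": [-30,0,24],"dr": [0,0,0],"jaw": 0},{"slide": [-30,0,25],"dr": [0,0,0],"jaw": 0},{"slide": [-30,0,25],"dr": [0,0,0],"jaw": 0}]'

```text
clock: 5.35
position: [571.0, 261.6, 39.7]
ee_rot: [-0.636, 0.772, -0.0, -0.0]
contact_force: [0.3, -0.2, 0.7]
gripper_width: 0.2
grasp_force: 0.0
```

Run:
```python
from h import *
s=arm.read_state();p=s["position"];print(p,s["contact_force"],s["joints"],R.from_quat(s["ee_rot"]).as_matrix().round(3))
for dz in(0,10,20,30): print(dz,proj("scene",p+[0,0,dz]))
im=optics.get_image("scene"); g=im.sum(2)//3
np.set_printoptions(linewidth=250)
for r in range(174,200): print(r,g[r,324:350])
im=cv2.resize(im[100:220,250:390],None,fx=5,fy=5,interpolation=2);cv2.imwrite("pics/f.png",im)
```

```text
[570.96676276 261.63110596  39.66501515] [ 0.26348785 -0.21678475  0.74974229] [ 6.87001878e-01  5.41035962e-01 -1.81313598e-01  1.60776358e-04
 -8.48556439e-01 -8.79185851e-01] [[-0.191 -0.982 -0.   ]
 [-0.982  0.191 -0.   ]
 [ 0.    -0.    -1.   ]]
0 [337.39878741 193.161018  ]
10 [337.80204941 190.68770791]
20 [338.20938905 188.19065259]
30 [338.6208714  185.66948946]
174 [161 164 169 168 168 169 167 166 164 165 161 136  64  41  40  38  45  41  42  48  48  59  82  82  77  60]
175 [124 138 161 166 167 169 165 162 159 157 153 141  83  43  40  41  40  38  41  43  49  50  65  66  63  51]
176 [109 113 124 131 157 155 157 154 153 154 154 140  84  42  44  39  39  39  42  40  44  44  52  54  50  45]
177 [101 101 104 106 120 129 153 159 161 162 162 145  74  45  42  39  37  38  39  39  38  40  46  46  46  56]
178 [103 104 103 102 102 109 132 158 167 168 162 135  70  55  40  39  41  37  42  38  39  42  41  46  62 106]
179 [105 105 103  92  93  94 109 136 165 168 160 130  75  68  49  39  39  42  42  41  49  52  50  61 102 150]
180 [107 104 100  80  76  80  99 131 164 170 159 115  70  70  46  
[... 1433 characters left out ...]
135 144 151 152 150 150 146 145 141 137]
194 [ 51  53  58  66  64  62  51  48  62  84  91  92  92  91  94  95 101 115 122 127 135 146 149 147 146 144]
195 [ 52  54  58  62  64  60  52  46  53  64  70  74  73  73  75  77  84  99 106 108 121 150 155 154 155 154]
196 [ 52  53  56  59  60  55  48  48  50  55  67  67  66  74  73  86  90  94  98 103 110 138 155 160 160 159]
197 [ 51  52  52  55  52  51  48  46  48  53  72  89  93  92  91  92  95  97  99 101 109 133 147 160 161 162]
198 [ 48  51  53  54  48  50  51  50  49  58  81  99 100 100  98  99 100 100 102 103 103 119 143 159 163 162]
199 [ 46  51  51  48  50  49  48  50  48  59  84  93  97 100 101  99 102 103 104 104 105 110 130 149 160 161]
```

View pics/f.png

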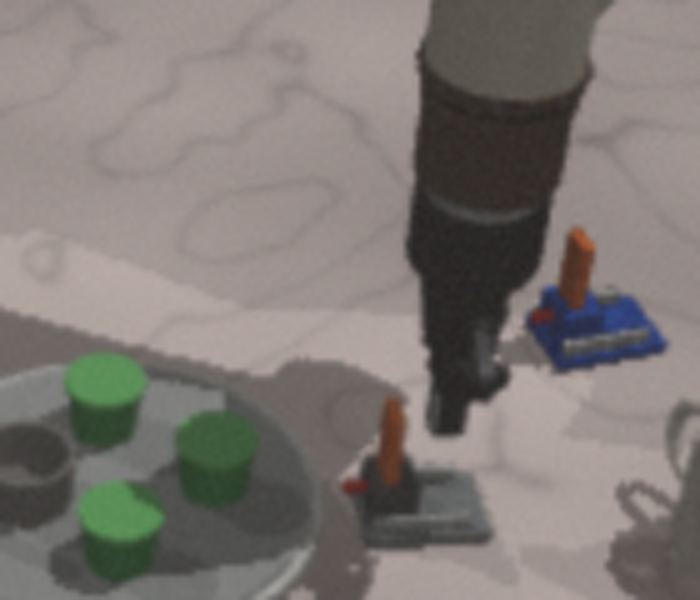

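The tip is now at row 187, about z=65, so it overlaps the tab. It is 25 mm above the reported TCP, and I'll carry that offset from here. Pushing now.

Emit:
step_arm --motion '[{"slide": [5,1,0],"dr": [0,0,0],"jaw": 0},{"slide": [8,1,0],"dr": [0,0,0],"jaw": 0},{"slide": [10,1,0],"dr": [0,0,0],"jaw": 0},{"slide": [12,1,0],"dr": [0,0,0],"jaw": 0},{"slide": [14,1,0],"dr": [0,0,0],"jaw": 0},{"slide": [16,1,0],"dr": [0,0,0],"jaw": 0},{"slide": [18,1,0],"dr": [0,0,0],"jaw": 0},{"slide": [20,1,0],"dr": [0,0,0],"jaw": 0}]'

```text
clock: 6.4
position: [567.2, 246.3, 39.9]
ee_rot: [-0.636, 0.772, 0.001, 0.004]
contact_force: [-1.1, 12.4, -2.8]
gripper_width: 0.0
grasp_force: 5.6
```

Emit:
step_arm --motion '[{"slide": [1,0,0],"dr": [0,0,0],"jaw": 0},{"slide": [2,0,0],"dr": [0,0,0],"jaw": 0},{"slide": [3,0,0],"dr": [0,0,0],"jaw": 0},{"slide": [4,0,0],"dr": [0,0,0],"jaw": 0},{"slide": [5,0,0],"dr": [0,0,0],"jaw": 0},{"slide": [6,0,0],"dr": [0,0,0],"jaw": 0},{"slide": [7,0,0],"dr": [0,0,0],"jaw": 0},{"slide": [8,0,0],"dr": [0,0,0],"jaw": 0}]'

```text
clock: 7.4
position: [565.7, 239.1, 39.9]
ee_rot: [-0.636, 0.771, 0.001, 0.004]
contact_force: [-0.9, 12.2, -2.6]
gripper_width: 0.2
grasp_force: 5.6
```

Emit:
step_arm --motion '[{"slide": [1,0,0],"dr": [0,0,0],"jaw": 0},{"slide": [2,0,0],"dr": [0,0,0],"jaw": 0},{"slide": [3,0,0],"dr": [0,0,0],"jaw": 0},{"slide": [3.5,0,0],"dr": [0,0,0],"jaw": 0},{"slide": [4,0,0],"dr": [0,0,0],"jaw": 0},{"slide": [4.5,0,0],"dr": [0,0,0],"jaw": 0},{"slide": [5,0,0],"dr": [0,0,0],"jaw": 0},{"slide": [5.5,0,0],"dr": [0,0,0],"jaw": 0}]'

```text
clock: 8.4
position: [564.6, 233.6, 39.9]
ee_rot: [-0.636, 0.771, 0.001, 0.004]
contact_force: [-1.5, 11.8, -3.3]
gripper_width: 0.3
grasp_force: 5.5
```

Emit:
step_arm --motion '[{"slide": [0.5,0,0],"dr": [0,0,0],"jaw": 0},{"slide": [1,0,0],"dr": [0,0,0],"jaw": 0},{"slide": [1.5,0,0],"dr": [0,0,0],"jaw": 0},{"slide": [2,0,0],"dr": [0,0,0],"jaw": 0},{"slide": [2.5,0,0],"dr": [0,0,0],"jaw": 0},{"slide": [3,0,0],"dr": [0,0,0],"jaw": 0},{"slide": [3.5,0,0],"dr": [0,0,0],"jaw": 0},{"slide": [4,0,0],"dr": [0,0,0],"jaw": 0}]'

```text
clock: 9.4
position: [564.5, 231.9, 39.9]
ee_rot: [-0.636, 0.771, 0.002, 0.006]
contact_force: [-2.3, 17.9, -3.4]
gripper_width: 0.2
grasp_force: 8.6
```

Emit:
step_arm --motion '[{"slide": [0.5,0,0],"dr": [0,0,0],"jaw": 0},{"slide": [1,0,0],"dr": [0,0,0],"jaw": 0},{"slide": [1.5,0,0],"dr": [0,0,0],"jaw": 0},{"slide": [2,0,0],"dr": [0,0,0],"jaw": 0},{"slide": [2,0,0],"dr": [0,0,0],"jaw": 0},{"slide": [2,0,0],"dr": [0,0,0],"jaw": 0},{"slide": [2,0,0],"dr": [0,0,0],"jaw": 0},{"slide": [2,0,0],"dr": [0,0,0],"jaw": 0}]'

```text
clock: 10.4
position: [564.5, 231.9, 40.0]
ee_rot: [-0.637, 0.771, 0.002, 0.007]
contact_force: [-2.7, 21.7, -5.5]
gripper_width: -0.2
grasp_force: 10.4
```

Fully in: the force rises with no more motion after about 15 mm of travel. Now I'll retreat and go over to the post.

Emit:
step_arm --motion '[{"slide": [-6,0,0],"dr": [0,0,0],"jaw": 0},{"slide": [-14,0,0],"dr": [0,0,0],"jaw": 0},{"slide": [-24,0,-5],"dr": [0,0,0],"jaw": 0},{"slide": [-24,0,-45],"dr": [0,0,0],"jaw": 0},{"slide": [-24,0,-90],"dr": [0,0,1.2],"jaw": 20},{"slide": [-10,0,-100],"dr": [0,0,2.4],"jaw": 40},{"slide": [20,0,-100],"dr": [0,0,3.6],"jaw": 60},{"slide": [60,0,-100],"dr": [0,0,4.8],"jaw": 60}]'

```text
clock: 11.4
position: [551.0, 163.7, 140.4]
ee_rot: [-0.345, 0.939, -0.0, 0.0]
contact_force: [0.6, -0.4, -0.1]
gripper_width: 59.8
grasp_force: 0.0
```

Run:
```python
from h import *
a=np.radians(-89.5);to([*(C+100*np.array([np.cos(a),np.sin(a)])),140],np.radians(-244.5))
im=optics.get_image("top");im=cv2.resize(im[160:260,160:300],None,fx=5,fy=5,interpolation=2);cv2.imwrite("pics/g.png",im)
```

```text
t 11.4 pos [551.  163.7 140.4] q [ 0.57  0.35 -0.21  0.   -1.01 -1.44] F [ 0.6 -0.4 -0.1] w 59.75254025446126
slide [ 140.1 -137.8    0.3] dr [0.00e+00 1.00e-02 1.31e+01]
```

Emit:
step_arm --motion '[{"slide": [17,-17,0],"dr": [0,0,1.3],"jaw": 60},{"slide": [35,-34,0],"dr": [0,0,2.6],"jaw": 60},{"slide": [53,-52,0],"dr": [0,0,3.9],"jaw": 60},{"slide": [70,-69,0],"dr": [0,0,5.2],"jaw": 60},{"slide": [88,-86,0],"dr": [0,0,6.5],"jaw": 60},{"slide": [105,-103,0],"dr": [0,0,7.8],"jaw": 60},{"slide": [123,-121,0],"dr": [0,0,9.1],"jaw": 50},{"slide": [140,-138,0],"dr": [0,0,10.4],"jaw": 50}]'

```text
clock: 12.45
position: [534.4, -32.7, 140.2]
ee_rot: [0.366, 0.931, -0.0, 0.0]
contact_force: [0.7, 0.1, -0.5]
gripper_width: 49.9
grasp_force: 0.0
```

Run:
```python
from h import *
a=np.radians(-89.5);to([*(C+100*np.array([np.cos(a),np.sin(a)])),68],np.radians(-244.5))
im=optics.get_image("scene");im=cv2.resize(im[130:230,200:340],None,fx=5,fy=5,interpolation=2);cv2.imwrite("pics/g2.png",im)
p=arm.read_state()["position"];print(proj("scene",p+[0,0,25]),proj("scene",p),proj("scene",[531.5,-31,120]))
```

```text
t 12.45 pos [534.4 -32.7 140.2] q [ 0.24  0.29 -0.3   0.   -0.98 -2.56] F [ 0.7  0.1 -0.5] w 49.90863302949769
slide [ 1.2 -0.2 72.2] dr [0.   0.   2.69]
[238.67876619 170.03650647] [238.86129144 176.94988903] [240.01782178 181.66493178]
```

View pics/g2.png

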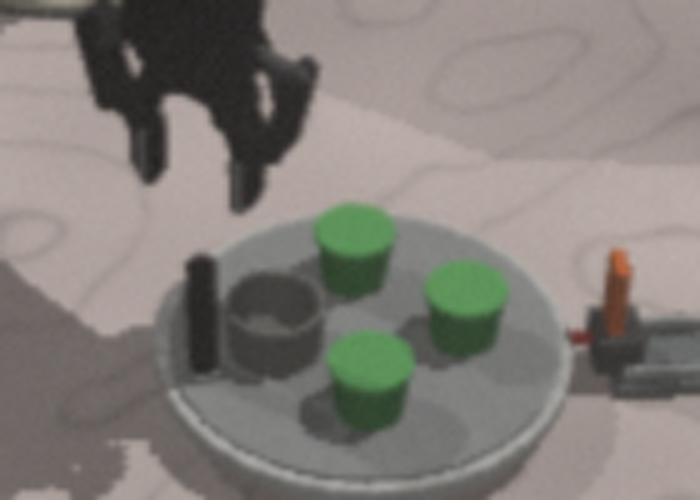

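The pointer is on the rim at (575,338). The fingertips at (148,180) and (242,210) straddle the post at (203,262). Descending, with tips at about z=95.

Emit:
step_arm --motion '[{"slide": [1,0,10],"dr": [0,0,0.6],"jaw": 50},{"slide": [1,0,22],"dr": [0,0,1.2],"jaw": 50},{"slide": [1,0,36],"dr": [0,0,1.8],"jaw": 50},{"slide": [1,0,50],"dr": [0,0,2.4],"jaw": 50},{"slide": [1,0,62],"dr": [0,0,2.6],"jaw": 50},{"slide": [1,0,70],"dr": [0,0,2.6],"jaw": 40},{"slide": [1,0,70],"dr": [0,0,2.6],"jaw": 30},{"slide": [1,0,70],"dr": [0,0,2.6],"jaw": 25}]'

```text
clock: 13.5
position: [534.1, -30.8, 70.2]
ee_rot: [0.525, 0.851, 0.0, 0.0]
contact_force: [1.0, 0.1, 0.0]
gripper_width: 25.2
grasp_force: 0.0
```

Run:
```python
from h import *
s=arm.read_state();print(s["contact_force"],s["wrist_torque"],s["gripper_width"],s["joints"])
def tbl(a0,step,k):  # rows: tool offset/rot for arcs; a in deg CCW, tool ψ=φ+k
    pass
# offsets in tool frame if tool yaw=phi-180+m, m misalign (deg); CCW total A, yaw change Y
def arc(m,A,Y,n=8,Rr=100):
    for i in range(1,n+1):
        a=np.radians(A*i/n); rin,tan=Rr*(1-np.cos(a)),Rr*np.sin(a)
        # inward=-r, tangent; tool x = rot(m) of inward
        mm=np.radians(m); x=rin*np.cos(mm)-tan*np.sin(mm); y=tan*np.cos(mm)+rin*np.sin(mm)
        # inward vec e1, tangent CCW t: rotating inward CCW by m: cos e1 - sin t
        print([round(x,1),round(y,1),0],round(-Y*i/n/8,2))
arc(26,24,20);print();arc(0,24,24);print();arc(0,10,10)
```

```text
[1.00510334 0.0651118  0.01200615] [-0.00838409  0.03230378 -0.01979748] 25.189087373029437 [ 2.45774871e-01  3.70683930e-01 -3.89683765e-01  2.55010473e-04
 -8.09511250e-01 -2.92259005e+00]
[np.float64(-2.2), np.float64(4.8), 0] -0.31
[np.float64(-4.1), np.float64(9.6), 0] -0.62
[np.float64(-5.8), np.float64(14.6), 0] -0.94
[np.float64(-7.2), np.float64(19.6), 0] -1.25
[np.float64(-8.3), np.float64(24.8), 0] -1.56
[np.float64(-9.1), np.float64(29.9), 0] -1.88
[np.float64(-9.7), np.float64(35.1), 0] -2.19
[np.float64(-10.1), np.float64(40.3), 0] -2.5

[np.float64(0.1), np.float64(5.2), 0] -0.38
[np.float64(0.5), np.float64(10.5), 0] -0.75
[np.float64(1.2), np.float64(15.6), 0] -1.12
[np.float64(2.2), np.float64(20.8), 0] -1.5
[np.float64(3.4), np.float64(25.9), 0] -1.88
[np.float64(4.9), np.float64(30.9), 0] -2.25
[np.float64(6.6), np.float64(35.8), 0] -2.62
[np.float64(8.6), np.float64(40.7), 0] -3.0

[np.float64(0.0), np.float64(2.2), 0] -0.16
[np.float64(0.1), np.float64(4.4), 0] -0.31
[np.float64(0.2), np.float64(6.5), 0] -0.47
[np.float64(0.4), np.float64(8.7), 0] -0.62
[np.float64(0.6), np.float64(10.9), 0] -0.78
[np.float64(0.9), np.float64(13.1), 0] -0.94
[np.float64(1.2), np.float64(15.2), 0] -1.09
[np.float64(1.5), np.float64(17.4), 0] -1.25
```

```bash
cat > arc.py <<'E'
import numpy as np
def arc(m,A,Y,n=8,Rr=100):
    print("m",m,"A",A)
    for i in range(1,n+1):
        a=np.radians(A*i/n); rin,tan=Rr*(1-np.cos(a)),Rr*np.sin(a); mm=np.radians(m)
        print(round(float(rin*np.cos(mm)-tan*np.sin(mm)),1),round(float(tan*np.cos(mm)+rin*np.sin(mm)),1),round(-Y*i/n/8,2))
E
python3 -c "
from arc import *
arc(26,16,8);arc(18,16,8);arc(10,16,6);arc(0,12,12)"
```

```text
m 26 A 16
-1.5 3.2 -0.12
-2.8 6.4 -0.25
-4.1 9.6 -0.38
-5.2 12.9 -0.5
-6.2 16.3 -0.62
-7.2 19.6 -0.75
-7.9 23.0 -0.88
-8.6 26.5 -1.0
m 18 A 16
-1.0 3.3 -0.12
-1.9 6.7 -0.25
-2.7 10.1 -0.38
-3.4 13.5 -0.5
-3.9 17.0 -0.62
-4.3 20.4 -0.75
-4.7 23.9 -0.88
-4.8 27.4 -1.0
m 10 A 16
-0.5 3.4 -0.09
-1.0 6.9 -0.19
-1.3 10.4 -0.28
-1.5 13.9 -0.38
-1.5 17.4 -0.47
-1.5 20.9 -0.56
-1.3 24.3 -0.66
-1.0 27.8 -0.75
m 0 A 12
0.0 2.6 -0.19
0.1 5.2 -0.38
0.3 7.8 -0.56
0.5 10.5 -0.75
0.9 13.1 -0.94
1.2 15.6 -1.12
1.7 18.2 -1.31
2.2 20.8 -1.5
```

Emit:
step_arm --motion '[{"slide": [-1.5,3.2,0],"dr": [0,0,-0.12],"jaw": 25},{"slide": [-2.8,6.4,0],"dr": [0,0,-0.25],"jaw": 25},{"slide": [-4.1,9.6,0],"dr": [0,0,-0.38],"jaw": 25},{"slide": [-5.2,12.9,0],"dr": [0,0,-0.5],"jaw": 25},{"slide": [-6.2,16.3,0],"dr": [0,0,-0.62],"jaw": 25},{"slide": [-7.2,19.6,0],"dr": [0,0,-0.75],"jaw": 25},{"slide": [-7.9,23,0],"dr": [0,0,-0.88],"jaw": 25},{"slide": [-8.6,26.5,0],"dr": [0,0,-1],"jaw": 25}]'

```text
clock: 14.5
position: [561.4, -26.7, 69.6]
ee_rot: [0.464, 0.886, -0.0, -0.0]
contact_force: [-1.4, -3.1, 0.1]
gripper_width: 25.2
grasp_force: 1.2
```

```bash
cat > st.py <<'E'
from h import *
def st():
    s=arm.read_state();p=s["position"][:2]-C;M=R.from_quat(s["ee_rot"]).as_matrix();a=np.arctan2(p[1],p[0]);t=np.array([-np.sin(a),np.cos(a),0])
    print("t %.2f phi %.1f r %.1f psi-al %.1f Ft %.2f Fr %.2f tool %.2f Mz %.3f"%(s["clock"],np.degrees(a),np.hypot(*p),(np.degrees(np.arctan2(M[1,0],M[0,0])-a)-180+180)%360-180,s["contact_force"]@t,s["contact_force"][:2]@p/np.hypot(*p),s["contact_force"]@M[:,1],s["wrist_torque"][2]),"q6 %.2f"%s["joints"][5])
st()
E
python3 st.py
python3 - <<'E'
from h import *
im=optics.get_image("scene");im=cv2.resize(im[130:230,200:340],None,fx=5,fy=5,interpolation=2);cv2.imwrite("pics/i.png",im)
E
```

```text
t 14.50 phi -73.0 r 99.0 psi-al 17.7 Ft -2.20 Fr 2.53 tool -2.86 Mz -0.024 q6 -2.78
```

View pics/i.png

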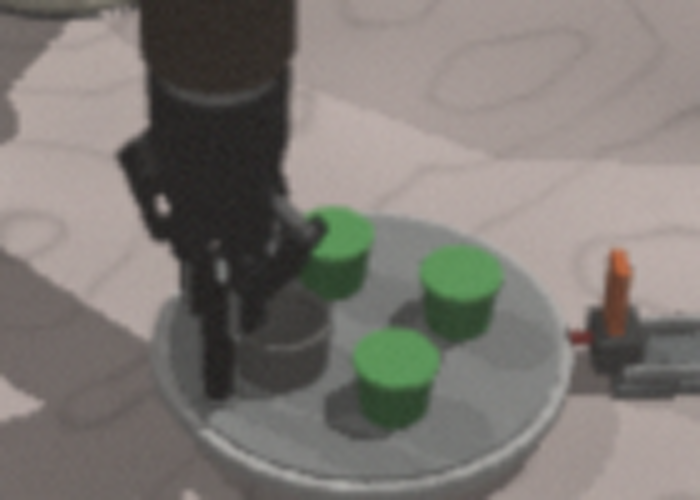

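The cage is turning the platter: the post is now at (217,340) and the cups are undisturbed. Continuing.

Emit:
step_arm --motion '[{"slide": [-1,3.3,0],"dr": [0,0,-0.12],"jaw": 25},{"slide": [-1.9,6.7,0],"dr": [0,0,-0.25],"jaw": 25},{"slide": [-2.7,10.1,0],"dr": [0,0,-0.38],"jaw": 25},{"slide": [-3.4,13.5,0],"dr": [0,0,-0.5],"jaw": 25},{"slide": [-3.9,17,0],"dr": [0,0,-0.62],"jaw": 25},{"slide": [-4.3,20.4,0],"dr": [0,0,-0.75],"jaw": 25},{"slide": [-4.7,23.9,0],"dr": [0,0,-0.88],"jaw": 25},{"slide": [-4.8,27.4,0],"dr": [0,0,-1],"jaw": 25}]'

```text
clock: 15.55
position: [586.8, -14.9, 69.8]
ee_rot: [0.401, 0.916, 0.0, 0.0]
contact_force: [-0.7, -2.1, -0.5]
gripper_width: 25.1
grasp_force: 1.0
```

Emit:
step_arm --motion '[{"slide": [-0.5,3.4,0],"dr": [0,0,-0.09],"jaw": 25},{"slide": [-1,6.9,0],"dr": [0,0,-0.19],"jaw": 25},{"slide": [-1.3,10.4,0],"dr": [0,0,-0.28],"jaw": 25},{"slide": [-1.5,13.9,0],"dr": [0,0,-0.38],"jaw": 25},{"slide": [-1.5,17.4,0],"dr": [0,0,-0.47],"jaw": 25},{"slide": [-1.5,20.9,0],"dr": [0,0,-0.56],"jaw": 25},{"slide": [-1.3,24.3,0],"dr": [0,0,-0.66],"jaw": 25},{"slide": [-1,27.8,0],"dr": [0,0,-0.75],"jaw": 25}]'

```text
clock: 16.55
position: [607.9, 3.2, 69.7]
ee_rot: [0.353, 0.936, 0.0, 0.0]
contact_force: [0.0, -1.9, -0.0]
gripper_width: 24.6
grasp_force: 0.8
```

```bash
python3 st.py
```

```text
t 16.55 phi -40.7 r 99.4 psi-al -0.6 Ft -1.46 Fr 1.28 tool -1.44 Mz -0.021 q6 -2.56
```

Emit:
step_arm --motion '[{"slide": [0,2.6,0],"dr": [0,0,-0.19],"jaw": 25},{"slide": [0.1,5.2,0],"dr": [0,0,-0.38],"jaw": 25},{"slide": [0.3,7.8,0],"dr": [0,0,-0.56],"jaw": 25},{"slide": [0.5,10.5,0],"dr": [0,0,-0.75],"jaw": 25},{"slide": [0.9,13.1,0],"dr": [0,0,-0.94],"jaw": 25},{"slide": [1.2,15.6,0],"dr": [0,0,-1.12],"jaw": 25},{"slide": [1.7,18.2,0],"dr": [0,0,-1.31],"jaw": 25},{"slide": [2.2,20.8,0],"dr": [0,0,-1.5],"jaw": 25}]'

```text
clock: 17.55
position: [619.8, 20.2, 69.7]
ee_rot: [0.253, 0.967, 0.0, -0.0]
contact_force: [-0.7, -2.2, -1.1]
gripper_width: 25.3
grasp_force: 0.8
```

Emit:
step_arm --motion '[{"slide": [0,2.6,0],"dr": [0,0,-0.19],"jaw": 25},{"slide": [0.1,5.2,0],"dr": [0,0,-0.38],"jaw": 25},{"slide": [0.3,7.8,0],"dr": [0,0,-0.56],"jaw": 25},{"slide": [0.5,10.5,0],"dr": [0,0,-0.75],"jaw": 25},{"slide": [0.9,13.1,0],"dr": [0,0,-0.94],"jaw": 25},{"slide": [1.2,15.6,0],"dr": [0,0,-1.12],"jaw": 25},{"slide": [1.7,18.2,0],"dr": [0,0,-1.31],"jaw": 25},{"slide": [2.2,20.8,0],"dr": [0,0,-1.5],"jaw": 25}]'

```text
clock: 18.55
position: [628.0, 39.4, 69.7]
ee_rot: [0.15, 0.989, -0.0, -0.0]
contact_force: [-1.4, -0.7, 0.8]
gripper_width: 25.1
grasp_force: 0.7
```

Emit:
step_arm --motion '[{"slide": [0,2.6,0],"dr": [0,0,-0.19],"jaw": 25},{"slide": [0.1,5.2,0],"dr": [0,0,-0.38],"jaw": 25},{"slide": [0.3,7.8,0],"dr": [0,0,-0.56],"jaw": 25},{"slide": [0.5,10.5,0],"dr": [0,0,-0.75],"jaw": 25},{"slide": [0.9,13.1,0],"dr": [0,0,-0.94],"jaw": 25},{"slide": [1.2,15.6,0],"dr": [0,0,-1.12],"jaw": 25},{"slide": [1.7,18.2,0],"dr": [0,0,-1.31],"jaw": 25},{"slide": [2.2,20.8,0],"dr": [0,0,-1.5],"jaw": 25}]'

```text
clock: 19.55
position: [632.1, 59.9, 69.6]
ee_rot: [0.046, 0.999, -0.0, -0.0]
contact_force: [-1.4, -1.5, -0.1]
gripper_width: 24.9
grasp_force: 0.7
```

```bash
python3 st.py
```

```text
t 19.55 phi -4.6 r 99.9 psi-al -0.7 Ft -1.56 Fr -1.26 tool -1.57 Mz 0.036 q6 -2.01
```

Emit:
step_arm --motion '[{"slide": [0,2.6,0],"dr": [0,0,-0.19],"jaw": 25},{"slide": [0.1,5.2,0],"dr": [0,0,-0.38],"jaw": 25},{"slide": [0.3,7.8,0],"dr": [0,0,-0.56],"jaw": 25},{"slide": [0.5,10.5,0],"dr": [0,0,-0.75],"jaw": 25},{"slide": [0.9,13.1,0],"dr": [0,0,-0.94],"jaw": 25},{"slide": [1.2,15.6,0],"dr": [0,0,-1.12],"jaw": 25},{"slide": [1.7,18.2,0],"dr": [0,0,-1.31],"jaw": 25},{"slide": [2.2,20.8,0],"dr": [0,0,-1.5],"jaw": 25}]'

```text
clock: 20.55
position: [631.9, 80.8, 69.7]
ee_rot: [-0.058, 0.998, -0.0, -0.0]
contact_force: [-0.1, -1.4, -0.9]
gripper_width: 25.2
grasp_force: 0.7
```

Emit:
step_arm --motion '[{"slide": [0,2.6,0],"dr": [0,0,-0.19],"jaw": 25},{"slide": [0.1,5.2,0],"dr": [0,0,-0.38],"jaw": 25},{"slide": [0.3,7.8,0],"dr": [0,0,-0.56],"jaw": 25},{"slide": [0.5,10.5,0],"dr": [0,0,-0.75],"jaw": 25},{"slide": [0.9,13.1,0],"dr": [0,0,-0.94],"jaw": 25},{"slide": [1.2,15.6,0],"dr": [0,0,-1.12],"jaw": 25},{"slide": [1.7,18.2,0],"dr": [0,0,-1.31],"jaw": 25},{"slide": [2.2,20.8,0],"dr": [0,0,-1.5],"jaw": 25}]'

```text
clock: 21.55
position: [627.3, 101.2, 69.8]
ee_rot: [-0.162, 0.987, -0.0, 0.0]
contact_force: [-0.6, -2.1, 0.1]
gripper_width: 25.2
grasp_force: 0.7
```

Emit:
step_arm --motion '[{"slide": [0,2.6,0],"dr": [0,0,-0.19],"jaw": 25},{"slide": [0.1,5.2,0],"dr": [0,0,-0.38],"jaw": 25},{"slide": [0.3,7.8,0],"dr": [0,0,-0.56],"jaw": 25},{"slide": [0.5,10.5,0],"dr": [0,0,-0.75],"jaw": 25},{"slide": [0.9,13.1,0],"dr": [0,0,-0.94],"jaw": 25},{"slide": [1.2,15.6,0],"dr": [0,0,-1.12],"jaw": 25},{"slide": [1.7,18.2,0],"dr": [0,0,-1.31],"jaw": 25},{"slide": [2.2,20.8,0],"dr": [0,0,-1.5],"jaw": 25}]'

```text
clock: 22.55
position: [618.6, 120.3, 69.8]
ee_rot: [-0.265, 0.964, 0.0, 0.0]
contact_force: [-0.2, -1.2, -0.2]
gripper_width: 25.2
grasp_force: 0.7
```

```bash
python3 st.py
```

```text
t 22.55 phi 31.3 r 100.7 psi-al -0.5 Ft -0.92 Fr -0.84 tool -0.92 Mz -0.006 q6 -1.48
```

Emit:
step_arm --motion '[{"slide": [0,2.6,0],"dr": [0,0,-0.19],"jaw": 25},{"slide": [0.1,5.2,0],"dr": [0,0,-0.38],"jaw": 25},{"slide": [0.3,7.8,0],"dr": [0,0,-0.56],"jaw": 25},{"slide": [0.5,10.5,0],"dr": [0,0,-0.75],"jaw": 25},{"slide": [0.9,13.1,0],"dr": [0,0,-0.94],"jaw": 25},{"slide": [1.2,15.6,0],"dr": [0,0,-1.12],"jaw": 25},{"slide": [1.7,18.2,0],"dr": [0,0,-1.31],"jaw": 25},{"slide": [2.2,20.8,0],"dr": [0,0,-1.5],"jaw": 25}]'

```text
clock: 23.55
position: [606.1, 137.0, 69.8]
ee_rot: [-0.364, 0.931, -0.0, 0.0]
contact_force: [-0.0, -2.5, 0.4]
gripper_width: 24.8
grasp_force: 0.7
```

Emit:
step_arm --motion '[{"slide": [0,2.6,0],"dr": [0,0,-0.19],"jaw": 25},{"slide": [0.1,5.2,0],"dr": [0,0,-0.38],"jaw": 25},{"slide": [0.3,7.8,0],"dr": [0,0,-0.56],"jaw": 25},{"slide": [0.5,10.5,0],"dr": [0,0,-0.75],"jaw": 25},{"slide": [0.9,13.1,0],"dr": [0,0,-0.94],"jaw": 25},{"slide": [1.2,15.6,0],"dr": [0,0,-1.12],"jaw": 25},{"slide": [1.7,18.2,0],"dr": [0,0,-1.31],"jaw": 25},{"slide": [2.2,20.8,0],"dr": [0,0,-1.5],"jaw": 25}]'

```text
clock: 24.55
position: [590.4, 150.8, 69.7]
ee_rot: [-0.459, 0.888, -0.0, 0.0]
contact_force: [1.2, -1.8, -0.3]
gripper_width: 25.2
grasp_force: 0.7
```

```bash
python3 st.py
```

```text
t 24.55 phi 55.0 r 101.0 psi-al -0.3 Ft -2.04 Fr -0.77 tool -2.05 Mz 0.003 q6 -1.13
```

Emit:
step_arm --motion '[{"slide": [0,2.6,0],"dr": [0,0,-0.19],"jaw": 25},{"slide": [0.1,5.2,0],"dr": [0,0,-0.38],"jaw": 25},{"slide": [0.3,7.8,0],"dr": [0,0,-0.56],"jaw": 25},{"slide": [0.5,10.5,0],"dr": [0,0,-0.75],"jaw": 25},{"slide": [0.9,13.1,0],"dr": [0,0,-0.94],"jaw": 25},{"slide": [1.2,15.6,0],"dr": [0,0,-1.12],"jaw": 25},{"slide": [1.7,18.2,0],"dr": [0,0,-1.31],"jaw": 25},{"slide": [2.2,20.8,0],"dr": [0,0,-1.5],"jaw": 25}]'

```text
clock: 25.55
position: [572.1, 161.1, 69.7]
ee_rot: [-0.55, 0.835, -0.0, 0.0]
contact_force: [0.8, -1.8, -0.4]
gripper_width: 25.0
grasp_force: 0.7
```

Emit:
step_arm --motion '[{"slide": [0,2.6,0],"dr": [0,0,-0.19],"jaw": 25},{"slide": [0.1,5.2,0],"dr": [0,0,-0.38],"jaw": 25},{"slide": [0.3,7.8,0],"dr": [0,0,-0.56],"jaw": 25},{"slide": [0.5,10.5,0],"dr": [0,0,-0.75],"jaw": 25},{"slide": [0.9,13.1,0],"dr": [0,0,-0.94],"jaw": 25},{"slide": [1.2,15.6,0],"dr": [0,0,-1.12],"jaw": 25},{"slide": [1.7,18.2,0],"dr": [0,0,-1.31],"jaw": 25},{"slide": [2.2,20.8,0],"dr": [0,0,-1.5],"jaw": 25}]'

```text
clock: 26.55
position: [552.2, 167.3, 69.8]
ee_rot: [-0.634, 0.773, -0.0, 0.0]
contact_force: [0.8, -1.5, 0.8]
gripper_width: 25.0
grasp_force: 0.7
```

```bash
python3 st.py
```

```text
t 26.55 phi 78.8 r 101.2 psi-al -0.1 Ft -1.02 Fr -1.30 tool -1.03 Mz -0.027 q6 -0.77
```

Emit:
step_arm --motion '[{"slide": [0,2.6,0],"dr": [0,0,-0.19],"jaw": 25},{"slide": [0.1,5.2,0],"dr": [0,0,-0.38],"jaw": 25},{"slide": [0.3,7.8,0],"dr": [0,0,-0.56],"jaw": 25},{"slide": [0.5,10.5,0],"dr": [0,0,-0.75],"jaw": 25},{"slide": [0.9,13.1,0],"dr": [0,0,-0.94],"jaw": 25},{"slide": [1.2,15.6,0],"dr": [0,0,-1.12],"jaw": 25},{"slide": [1.7,18.2,0],"dr": [0,0,-1.31],"jaw": 25},{"slide": [2.2,20.8,0],"dr": [0,0,-1.5],"jaw": 25}]'

```text
clock: 27.55
position: [531.7, 169.0, 69.8]
ee_rot: [0.711, -0.703, 0.0, -0.0]
contact_force: [4.2, -4.6, -1.7]
gripper_width: 24.9
grasp_force: 2.3
```

Emit:
step_arm --motion '[{"slide": [0,2.6,0],"dr": [0,0,-0.19],"jaw": 25},{"slide": [0.1,5.2,0],"dr": [0,0,-0.38],"jaw": 25},{"slide": [0.3,7.8,0],"dr": [0,0,-0.56],"jaw": 25},{"slide": [0.5,10.5,0],"dr": [0,0,-0.75],"jaw": 25},{"slide": [0.9,13.1,0],"dr": [0,0,-0.94],"jaw": 25},{"slide": [1.2,15.6,0],"dr": [0,0,-1.12],"jaw": 25},{"slide": [1.7,18.2,0],"dr": [0,0,-1.31],"jaw": 25},{"slide": [2.2,20.8,0],"dr": [0,0,-1.5],"jaw": 25}]'

```text
clock: 28.55
position: [512.1, 167.2, 70.0]
ee_rot: [0.781, -0.624, 0.001, -0.001]
contact_force: [6.7, -2.2, -1.9]
gripper_width: 25.1
grasp_force: 3.1
```

```bash
python3 st.py
```

```text
t 28.55 phi 101.6 r 101.3 psi-al 1.1 Ft -6.16 Fr -3.54 tool -6.09 Mz -0.018 q6 -0.40
```

Emit:
step_arm --motion '[{"slide": [0,1.3,0],"dr": [0,0,-0.09],"jaw": 25},{"slide": [0,2.6,0],"dr": [0,0,-0.19],"jaw": 25},{"slide": [0.1,3.9,0],"dr": [0,0,-0.28],"jaw": 25},{"slide": [0.1,5.2,0],"dr": [0,0,-0.38],"jaw": 25},{"slide": [0.2,6.5,0],"dr": [0,0,-0.47],"jaw": 25},{"slide": [0.3,7.8,0],"dr": [0,0,-0.56],"jaw": 25},{"slide": [0.4,9.1,0],"dr": [0,0,-0.66],"jaw": 25},{"slide": [0.5,10.5,0],"dr": [0,0,-0.75],"jaw": 25}]'

```text
clock: 29.55
position: [502.5, 165.0, 70.2]
ee_rot: [0.813, -0.583, 0.001, -0.002]
contact_force: [7.7, -1.8, -3.1]
gripper_width: 24.8
grasp_force: 3.1
```

```bash
python3 st.py
```

```text
t 29.55 phi 107.2 r 101.5 psi-al 1.5 Ft -6.83 Fr -4.00 tool -6.71 Mz -0.047 q6 -0.30
```

Emit:
step_arm --motion '[{"slide": [0,1.3,0],"dr": [0,0,-0.09],"jaw": 25},{"slide": [0,2.6,0],"dr": [0,0,-0.19],"jaw": 25},{"slide": [0.1,3.9,0],"dr": [0,0,-0.28],"jaw": 25},{"slide": [0.1,5.2,0],"dr": [0,0,-0.38],"jaw": 25},{"slide": [0.2,6.5,0],"dr": [0,0,-0.47],"jaw": 25},{"slide": [0.3,7.8,0],"dr": [0,0,-0.56],"jaw": 25},{"slide": [0.4,9.1,0],"dr": [0,0,-0.66],"jaw": 25},{"slide": [0.5,10.5,0],"dr": [0,0,-0.75],"jaw": 25}]'

```text
clock: 30.55
position: [492.6, 161.3, 70.2]
ee_rot: [0.842, -0.539, 0.001, -0.002]
contact_force: [7.1, -1.0, -2.7]
gripper_width: 25.2
grasp_force: 2.7
```

```bash
python3 st.py
```

```text
t 30.55 phi 113.2 r 101.5 psi-al 1.5 Ft -6.10 Fr -3.73 tool -5.99 Mz -0.000 q6 -0.20
```

Emit:
step_arm --motion '[{"slide": [0,1.3,0],"dr": [0,0,-0.09],"jaw": 25},{"slide": [0,2.6,0],"dr": [0,0,-0.19],"jaw": 25},{"slide": [0.1,3.9,0],"dr": [0,0,-0.28],"jaw": 25},{"slide": [0.1,5.2,0],"dr": [0,0,-0.38],"jaw": 25},{"slide": [0.2,6.5,0],"dr": [0,0,-0.47],"jaw": 25},{"slide": [0.3,7.8,0],"dr": [0,0,-0.56],"jaw": 25},{"slide": [0.4,9.1,0],"dr": [0,0,-0.66],"jaw": 25},{"slide": [0.5,10.5,0],"dr": [0,0,-0.75],"jaw": 25}]'

```text
clock: 31.55
position: [482.9, 156.5, 70.3]
ee_rot: [0.869, -0.495, 0.001, -0.002]
contact_force: [5.7, -0.5, -1.0]
gripper_width: 24.9
grasp_force: 2.0
```

```bash
python3 st.py
```

```text
t 31.55 phi 119.3 r 101.5 psi-al 1.4 Ft -4.72 Fr -3.21 tool -4.64 Mz 0.003 q6 -0.10
```

Emit:
step_arm --motion '[{"slide": [0,1.3,0],"dr": [0,0,-0.09],"jaw": 25},{"slide": [0,2.6,0],"dr": [0,0,-0.19],"jaw": 25},{"slide": [0.1,3.9,0],"dr": [0,0,-0.28],"jaw": 25},{"slide": [0.1,5.2,0],"dr": [0,0,-0.38],"jaw": 25},{"slide": [0.2,6.5,0],"dr": [0,0,-0.47],"jaw": 25},{"slide": [0.3,7.8,0],"dr": [0,0,-0.56],"jaw": 25},{"slide": [0.4,9.1,0],"dr": [0,0,-0.66],"jaw": 25},{"slide": [0.5,10.5,0],"dr": [0,0,-0.75],"jaw": 25}]'

```text
clock: 32.55
position: [472.2, 149.3, 69.6]
ee_rot: [0.894, -0.449, -0.0, 0.0]
contact_force: [2.0, 2.2, 2.6]
gripper_width: 25.2
grasp_force: 1.3
```

```bash
python3 st.py; python3 -c "
from arc import *
arc(0,-16,-16)"
```

```text
t 32.55 phi 126.6 r 101.2 psi-al 0.1 Ft -2.92 Fr 0.62 tool -2.92 Mz 0.034 q6 0.01
m 0 A -16
0.1 -3.5 0.25
0.2 -7.0 0.5
0.5 -10.5 0.75
1.0 -13.9 1.0
1.5 -17.4 1.25
2.2 -20.8 1.5
3.0 -24.2 1.75
3.9 -27.6 2.0
```

Emit:
step_arm --motion '[{"slide": [0,-1.7,0],"dr": [0,0,0.12],"jaw": 25},{"slide": [0.1,-3.5,0],"dr": [0,0,0.25],"jaw": 25},{"slide": [0.1,-5.2,0],"dr": [0,0,0.38],"jaw": 25},{"slide": [0.2,-7,0],"dr": [0,0,0.5],"jaw": 25},{"slide": [0.4,-8.7,0],"dr": [0,0,0.62],"jaw": 25},{"slide": [0.5,-10.5,0],"dr": [0,0,0.75],"jaw": 25},{"slide": [0.7,-12.2,0],"dr": [0,0,0.88],"jaw": 25},{"slide": [1,-13.9,0],"dr": [0,0,1],"jaw": 25}]'

```text
clock: 33.55
position: [483.6, 156.5, 69.3]
ee_rot: [0.859, -0.511, -0.001, 0.001]
contact_force: [-4.5, -2.9, 1.2]
gripper_width: 25.0
grasp_force: 2.6
```

```bash
python3 st.py
```

```text
t 33.55 phi 119.0 r 101.1 psi-al -0.4 Ft 5.34 Fr -0.33 tool 5.34 Mz -0.026 q6 -0.13
```

Emit:
step_arm --motion '[{"slide": [0,-1.7,0],"dr": [0,0,0.12],"jaw": 25},{"slide": [0.1,-3.5,0],"dr": [0,0,0.25],"jaw": 25},{"slide": [0.1,-5.2,0],"dr": [0,0,0.38],"jaw": 25},{"slide": [0.2,-7,0],"dr": [0,0,0.5],"jaw": 25},{"slide": [0.4,-8.7,0],"dr": [0,0,0.62],"jaw": 25},{"slide": [0.5,-10.5,0],"dr": [0,0,0.75],"jaw": 25},{"slide": [0.7,-12.2,0],"dr": [0,0,0.88],"jaw": 25},{"slide": [1,-13.9,0],"dr": [0,0,1],"jaw": 25}]'

```text
clock: 34.55
position: [495.6, 162.2, 69.3]
ee_rot: [0.822, -0.57, -0.001, 0.001]
contact_force: [-6.4, -1.1, 3.0]
gripper_width: 25.0
grasp_force: 3.4
```

```bash
python3 st.py
```

```text
t 34.55 phi 111.4 r 101.2 psi-al -0.9 Ft 6.37 Fr 1.27 tool 6.40 Mz -0.039 q6 -0.27
```

Emit:
step_arm --motion '[{"slide": [0,-1.7,0],"dr": [0,0,0.12],"jaw": 25},{"slide": [0.1,-3.5,0],"dr": [0,0,0.25],"jaw": 25},{"slide": [0.1,-5.2,0],"dr": [0,0,0.38],"jaw": 25},{"slide": [0.2,-7,0],"dr": [0,0,0.5],"jaw": 25},{"slide": [0.4,-8.7,0],"dr": [0,0,0.62],"jaw": 25},{"slide": [0.5,-10.5,0],"dr": [0,0,0.75],"jaw": 25},{"slide": [0.7,-12.2,0],"dr": [0,0,0.88],"jaw": 25},{"slide": [1,-13.9,0],"dr": [0,0,1],"jaw": 25}]'

```text
clock: 35.55
position: [508.9, 166.5, 69.3]
ee_rot: [0.78, -0.626, -0.001, 0.001]
contact_force: [-7.3, -0.5, 3.8]
gripper_width: 25.0
grasp_force: 3.5
```

```bash
python3 st.py
```

```text
t 35.55 phi 103.5 r 101.3 psi-al -0.9 Ft 7.18 Fr 1.19 tool 7.21 Mz -0.005 q6 -0.40
```

Emit:
step_arm --motion '[{"slide": [0,-1.7,0],"dr": [0,0,0.12],"jaw": 25},{"slide": [0.1,-3.5,0],"dr": [0,0,0.25],"jaw": 25},{"slide": [0.1,-5.2,0],"dr": [0,0,0.38],"jaw": 25},{"slide": [0.2,-7,0],"dr": [0,0,0.5],"jaw": 25},{"slide": [0.4,-8.7,0],"dr": [0,0,0.62],"jaw": 25},{"slide": [0.5,-10.5,0],"dr": [0,0,0.75],"jaw": 25},{"slide": [0.7,-12.2,0],"dr": [0,0,0.88],"jaw": 25},{"slide": [1,-13.9,0],"dr": [0,0,1],"jaw": 25}]'

```text
clock: 36.55
position: [523.3, 169.2, 69.4]
ee_rot: [0.734, -0.679, -0.001, 0.0]
contact_force: [-5.8, 0.9, 2.2]
gripper_width: 25.2
grasp_force: 3.0
```

```bash
python3 st.py
```

```text
t 36.55 phi 95.2 r 101.6 psi-al -0.7 Ft 5.74 Fr 1.44 tool 5.76 Mz -0.015 q6 -0.53
```

Emit:
step_arm --motion '[{"slide": [0,-1.7,0],"dr": [0,0,0.12],"jaw": 25},{"slide": [0.1,-3.5,0],"dr": [0,0,0.25],"jaw": 25},{"slide": [0.1,-5.2,0],"dr": [0,0,0.38],"jaw": 25},{"slide": [0.2,-7,0],"dr": [0,0,0.5],"jaw": 25},{"slide": [0.4,-8.7,0],"dr": [0,0,0.62],"jaw": 25},{"slide": [0.5,-10.5,0],"dr": [0,0,0.75],"jaw": 25},{"slide": [0.7,-12.2,0],"dr": [0,0,0.88],"jaw": 25},{"slide": [1,-13.9,0],"dr": [0,0,1],"jaw": 25}]'

```text
clock: 37.55
position: [538.5, 169.8, 69.5]
ee_rot: [-0.685, 0.728, 0.0, 0.001]
contact_force: [-4.1, 2.9, -0.6]
gripper_width: 25.2
grasp_force: 2.1
```

```bash
python3 st.py
```

```text
t 37.55 phi 86.6 r 102.0 psi-al -0.1 Ft 4.27 Fr 2.69 tool 4.28 Mz -0.064 q6 -0.65
```

Run:
```python
import numpy as np
from scipy.optimize import least_squares as L
g=np.degrees(3.5/101)
phi=np.array([55,66.7,78.8,90.5,101.6,107.2,113.2,119.3,126.6, 119,111.4,103.5,95.2,86.6])
d=np.array([1]*9+[-1]*5); post=phi-d*g
G=np.array([.7,.7,.7,2.3,3.1,3.1,2.7,2.0,1.3,2.6,3.4,3.5,3.0,2.1])
F=np.array([2.04,1.6,1.02,4.15,6.16,6.83,6.1,4.72,2.92,5.34,6.37,7.18,5.74,4.27])
def m(p):
    c,b,A,s,k,w=p; x=np.clip((post-c)/w,-1,1)
    h=.5*(1+np.cos(np.pi*x)); dh=-.5*np.sin(np.pi*x)
    return (b+A*h+s*d*dh*h)*(1+k*d)
for n,y in(("G",G),("F",F)):
  for w in ((22,24.),(24,40)):
    r=L(lambda p:m(p)-y,[105,y.min(),y.max()-y.min(),0,0,24],bounds=([80,0,0,-20,-.5,w[0]],[130,5,15,20,.5,w[1]]))
    print(n,r.x.round(2),(2*r.cost)**.5,(r.fun).round(2))
```

```text
G [ 1.0497e+02  1.2500e+00  2.2400e+00  8.0000e-01 -1.0000e-01  2.4000e+01] 1.2056261914002597 [ 0.43  0.43  0.43 -0.65  0.    0.02 -0.1  -0.08 -0.03 -0.51  0.05  0.37
 -0.03 -0.24]
G [ 1.0457e+02  7.0000e-01  2.6300e+00  9.4000e-01 -7.0000e-02  3.4160e+01] 0.29565997993305243 [-0.05 -0.05  0.17 -0.08  0.05 -0.04 -0.06  0.06  0.08 -0.09  0.03  0.1
 -0.03 -0.08]
F [ 1.0594e+02  2.5100e+00  4.6400e+00  7.4000e-01 -7.0000e-02  2.4000e+01] 2.356557729226772 [ 0.31  0.75  1.33 -1.    0.04 -0.12 -0.11 -0.21 -0.09 -1.03  0.43  0.42
  0.18 -0.77]
F [ 1.0572e+02  1.6500e+00  5.2000e+00  1.0300e+00 -4.0000e-02  3.2210e+01] 1.1780558398046532 [-0.47 -0.03  0.69 -0.14  0.21 -0.26 -0.14  0.08  0.3  -0.39  0.37 -0.04
  0.19 -0.35]
```

Emit:
step_arm --motion '[{"slide": [0,2.2,0],"dr": [0,0,-0.16],"jaw": 25},{"slide": [0.1,4.4,0],"dr": [0,0,-0.31],"jaw": 25},{"slide": [0.2,6.5,0],"dr": [0,0,-0.47],"jaw": 25},{"slide": [0.4,8.7,0],"dr": [0,0,-0.62],"jaw": 25},{"slide": [0.6,10.9,0],"dr": [0,0,-0.78],"jaw": 25},{"slide": [0.9,13.1,0],"dr": [0,0,-0.94],"jaw": 25},{"slide": [1.2,15.2,0],"dr": [0,0,-1.09],"jaw": 25},{"slide": [1.5,17.4,0],"dr": [0,0,-1.25],"jaw": 25}]'

```text
clock: 38.55
position: [522.8, 168.5, 70.2]
ee_rot: [0.747, -0.665, 0.001, -0.002]
contact_force: [6.0, -3.6, -3.0]
gripper_width: 25.3
grasp_force: 3.0
```

```bash
python3 st.py
```

```text
t 38.55 phi 95.5 r 100.9 psi-al 1.2 Ft -5.64 Fr -4.13 tool -5.54 Mz -0.044 q6 -0.49
```

Emit:
step_arm --motion '[{"slide": [0,2,0],"dr": [0,0,-0.14],"jaw": 25},{"slide": [0.1,4,0],"dr": [0,0,-0.28],"jaw": 25},{"slide": [0.2,6,0],"dr": [0,0,-0.42],"jaw": 25},{"slide": [0.3,8,0],"dr": [0,0,-0.57],"jaw": 25},{"slide": [0.5,10,0],"dr": [0,0,-0.71],"jaw": 25},{"slide": [0.7,12,0],"dr": [0,0,-0.86],"jaw": 25},{"slide": [0.9,13.5,0],"dr": [0,0,-0.97],"jaw": 25},{"slide": [1.0,14.5,0],"dr": [0,0,-1.04],"jaw": 25}]'

```text
clock: 39.55
position: [509.1, 166.2, 70.3]
ee_rot: [0.793, -0.609, 0.002, -0.002]
contact_force: [6.1, -1.2, -4.2]
gripper_width: 24.9
grasp_force: 3.2
```

```bash
python3 st.py
```

```text
t 39.55 phi 103.4 r 101.0 psi-al 1.6 Ft -5.61 Fr -2.56 tool -5.52 Mz 0.004 q6 -0.36
```

Emit:
step_arm --motion '[{"slide": [0,1,0],"dr": [0,0,-0.07],"jaw": 25},{"slide": [0,2,0],"dr": [0,0,-0.14],"jaw": 25},{"slide": [0,3,0],"dr": [0,0,-0.21],"jaw": 25},{"slide": [0.1,4,0],"dr": [0,0,-0.28],"jaw": 25},{"slide": [0.1,5,0],"dr": [0,0,-0.36],"jaw": 25},{"slide": [0.2,6,0],"dr": [0,0,-0.43],"jaw": 25},{"slide": [0.2,6.5,0],"dr": [0,0,-0.46],"jaw": 25},{"slide": [0.2,6.5,0],"dr": [0,0,-0.46],"jaw": 25}]'

```text
clock: 40.55
position: [502.8, 164.6, 70.4]
ee_rot: [0.812, -0.583, 0.002, -0.002]
contact_force: [6.5, -1.5, -3.3]
gripper_width: 24.9
grasp_force: 2.7
```

```bash
python3 st.py
```

```text
t 40.55 phi 107.1 r 101.1 psi-al 1.6 Ft -5.76 Fr -3.36 tool -5.65 Mz -0.083 q6 -0.30
```

Emit:
step_arm --motion '[{"slide": [0,-1.5,0],"dr": [0,0,0],"jaw": 25},{"slide": [0,-3,0],"dr": [0,0,0],"jaw": 25},{"slide": [0,-4.5,0],"dr": [0,0,0],"jaw": 25},{"slide": [0,-5.5,0],"dr": [0,0,0],"jaw": 30},{"slide": [0,-5.5,0],"dr": [0,0,0],"jaw": 40},{"slide": [0,-5.5,-5],"dr": [0,0,0],"jaw": 45},{"slide": [0,-5.5,-25],"dr": [0,0,0],"jaw": 45},{"slide": [0,-5.5,-60],"dr": [0,0,0],"jaw": 45}]'

```text
clock: 41.55
position: [504.4, 165.1, 129.5]
ee_rot: [0.812, -0.584, -0.001, 0.002]
contact_force: [0.1, 0.6, -0.3]
gripper_width: 45.1
grasp_force: 0.0
```

Emit:
step_arm --motion '[{"slide": [0,0,-30],"dr": [0,0,0],"jaw": 45},{"slide": [15,0,-50],"dr": [0,0,0],"jaw": 45},{"slide": [45,0,-60],"dr": [0,0,0],"jaw": 45},{"slide": [85,0,-60],"dr": [0,0,0],"jaw": 45},{"slide": [130,0,-60],"dr": [0,0,0],"jaw": 45},{"slide": [170,0,-60],"dr": [0,0,0],"jaw": 45},{"slide": [195,0,-60],"dr": [0,0,0],"jaw": 45},{"slide": [200,0,-60],"dr": [0,0,0],"jaw": 45}]'

```text
clock: 42.55
position: [569.3, -25.2, 189.8]
ee_rot: [0.811, -0.584, -0.0, 0.0]
contact_force: [-0.3, 0.0, 0.6]
gripper_width: 44.9
grasp_force: 0.0
```

Run:
```python
from h import *
im=optics.get_image("top")[160:260,160:300];im2=optics.get_image("scene")[130:230,200:340]
f=lambda i:cv2.resize(i,None,fx=4,fy=3*4/3,interpolation=2)
cv2.imwrite("pics/z.png",np.vstack([f(im[10:85]),f(im2[15:90])]))
print(arm.read_state()["position"],arm.read_state()["contact_force"])
for a in(100,105,110):
  a=np.radians(a);print(proj("top",[*(C+100*np.array([np.cos(a),np.sin(a)])),120]),proj("scene",[*(C+100*np.array([np.cos(a),np.sin(a)])),120]))
```

```text
[569.08166159 -24.04937833 189.78283651] [ 0.70581512 -0.21938205 -0.16377671]
[206.34791621 215.79290782] [303.3090733  166.56786813]
[206.97424169 218.54058178] [301.7181999  164.94953243]
[207.8382165  221.22363833] [299.93040839 163.42500859]
```

View pics/z.png

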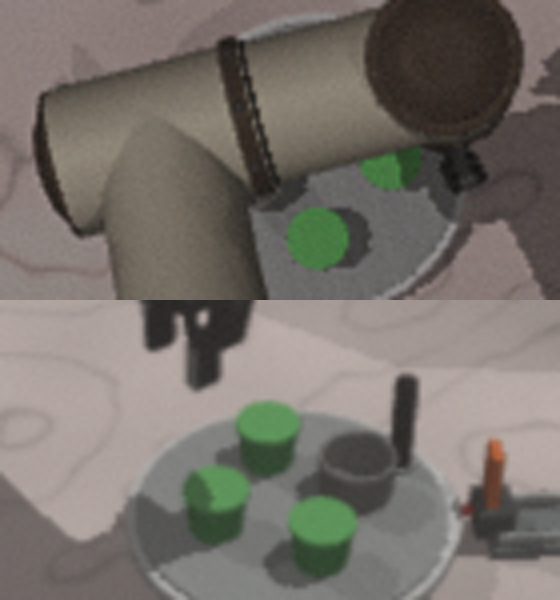

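The post top is at (405,378), which matches a post angle of about 105–106°. The cups and ramekin are standing, the pointer is in on the rim at (465,510), and the robot is clear.

```bash
python3 -c "
from bench import arm
print(arm.job_done())"
```

```text
the job is handed in; nothing more can be done
None
```

I handed the job in at about 43 s of the 72 s limit: the pointer is fully in, the high spot is stopped at the pointer to about ±1–2° by my fit of drag felt both ways, and everything in the last camera view was still standing where it was.

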